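Snap the purge coupler onto the tilted gas nipple and hold it down

TASK

Take the coupler with the wide hollow mouth out of the white tray, set it squarely over the tilted nipple on the aluminium gas block and push it along the nipple's axis until it snaps over the balls and the sprung collar is all the way down. Keep holding the coupler there, pushing against the spring: the job finishes while the robot is still holding it down. Leave the plug, the bottle and the tube rack standing where they are.

Things in the scene. Friction and masses are not known exactly. Their poses are not given: they have to be found in the camera images.
- coupler: Loose steel quick coupler, 96 mm tall, 0.2 to 0.33 kg, standing mouth down. Origin: centre of its mouth rim (underside); z along its axis to its upper end. z 0-40: round steel skirt, 40 mm diameter, hollow below. Bore: funnel 26 mm wide at the rim, narrowing to 16 mm at z=8; lip 16 mm, z 8-11; groove 31 mm, z 11-26; then 17 mm to the blind end at z=38. Fits at any turn about its axis.
- coupler_grip (a point): Point on the coupler's axis 67 mm above its rim, in the middle of its dark square grip: 30 x 30 mm across, from 40 to 86 mm above the rim, faces across the coupler's x and y. A 16 mm brass stub stands above the grip, up to 96 mm.
- nipple: Tilted nipple on the gas block. Origin on its swivel axis, 75 mm above the bench; z is the nipple's axis, out through the tip, 0.3 to 0.6 rad from vertical towards the block's -x. The swivel is clamped stiff. Head: 34 mm thick lying cylinder between two cheeks, 44 mm long, 78 mm over their outsides, tops 95 mm above the bench.
- nipple_tip (a point): Tip of the brass post, at z=66 mm of the nipple. The post is 13 mm in diameter and tapers over its last 8 mm to 6 mm.
- nipple_balls (a point): Point on the axis, z=52 mm of the nipple, at the level of four sprung steel balls that stand out of the post to 19 mm across. They give way inwards (the push takes about 10 N) and snap out into the coupler's groove when the coupler's rim has come down to about z=39 mm of the nipple.
- collar (a joint): How far the sprung collar round the post is pushed down along the nipple, m: 0 free, 0.012 at its stop. A 40 mm steel disc; its flat top is at z=44 mm of the nipple when free, z=32 at the stop. The coupler's rim lands on it. Its spring pushes back with 4 N at first, 11 N at the stop, and pushes the coupler back off over the balls if let go.
- block: Fixed aluminium gas block, 100 x 90 x 45 mm, that carries the nipple's swivel. Origin: centre of its underside; the nipple leans towards its -x.
- tray: Fixed white tray, 130 x 230 mm, walls 18 mm high, floor 4 mm above the bench. Origin: centre of its underside. The coupler and the plug stand in it about 110 mm apart, either one on either side.
- plug: Loose blanking plug, not to be used: 70 mm tall, solid round shank of 26 mm diameter below a dark square head of 30 x 30 x 30 mm; no wide skirt, no mouth. Origin: centre of its underside.
- bottle: Loose capped glass bottle, 64 mm diameter, 130 mm tall, standing on the bench. Origin: centre of its underside.
- rack: Loose orange tube rack, 70 x 160 x 34 mm, with small white tubes up to 46 mm high. Origin: centre of its underside.
Things that resemble listed ones, but are neither listed nor needed, are in the scene too. What is shaped like the coupler but red is not meant.

How it is judged:
By the outcome, as a careful person would: the job done as asked, in the order asked, and still so for the second after the job is handed in, while the arm keeps its last pose, push and grip.
It also fails if it takes over 38 s, if anything falls off the work surface, if the arm or the gripper's body presses on something with over 40 N, if the wrist force passes 120 N, or if a joint passes its speed limit or range.

ROBOT

A 6-joint arm with a two-finger parallel gripper is mounted at the origin on the work surface. World frame = base frame: x ahead of the robot, y to its left, z up, the work surface at z = 0. Lengths are in m, angles in rad, forces in N, time in s.
With the tool pointing down it reaches from about 0.375 to 0.925 m from the base axis. Payload 5.7 kg.
Tool frame: the origin (TCP) lies at the very end of the fingers, on their centre line; the grasp point (between the pads) lies 19 mm behind it; z points along the fingers, y is the line along which they close (so a half turn about z gives the same grasp; the last joint's range is limited). The gripper opens to 88 mm and grips with 3 to 60 N. Pads are 20 mm wide; open, the fingers measure 115 mm over their backs; the gripper's body (75 mm by 178 mm) begins 61 mm behind the grasp point.
Start: joints at [1.089, 0.359, 1.51, -0, 1.272, -0.115], TCP at [0.215, 0.56, 0.223] pointing down, gripper open.
Joint ranges: [-2.97, 2.97], [-1.01, 2.36], [0.21, 2.38], [-0.96, 4.11], [0.2, 2.71], [-2.98, 2.98]. Speed limits (rad/s): [2.39, 2.39, 3.14, 3.14, 3.14, 3.14].

INTERFACE

Orientations are given as a unit quaternion [x, y, z, w].
In Python, from workcell import robot, imaging gives the robot as it stands. The module is installed in compiled form; this text tells all that it offers.
- The arm moves only by the tool apply_moves, never from a script. Its argument "increments" is a list of rows, each a list of 7 numbers: the finger opening in cm, from 0 to 8.78, then the shift along the world's x, y, z in cm, then the turn, a rotation vector about the world's x, y, z in rad. In form: [[fingers, tx, ty, tz, rx, ry, rz], ...]. A call has 1 to 20 rows; each row shifts and turns the commanded pose from where the row before left it; what a row does not reach is not made up. A row lasts 1/12 s, in which the tool goes at most 41.7 mm and 7.16 degrees, less where a joint would pass 70% of its speed; a pose out of reach is approached as far as the arm can. A call is refused whole if a number of a shift passes 4.17 or a number of a turn 0.125, either way. A call with a gripper value outside its range is refused whole. The fingers move at their own pace and stop on an object; the grip force is fixed at half the most. Time passes only in rows, so rows that do not move let the fingers close. It gives the time, the measured TCP pose, the force, the opening and the grip force at its end, in the units of the state.
- robot.observe(): the state, without advancing time (a new reading comes with each control period).
- imaging.snapshot(name): name is "side" or "top"; returns (picture, depth): 384x512x3 uint8, red, green, blue; 384x512 float32, m along the optical axis (not along the pixel's ray), 0 where there is no reading.
- imaging.camera_info(name): a dict with "camera_matrix" (3x3 intrinsics, pixels), "world_from_camera" (4x4, takes a point from camera to world coordinates). Camera axes: x right, y up, looking along -z (the intrinsics and any distortion apply to the point x, -y, -z); pixel columns grow to the right and rows downward; lengths in m; the calibration is good to about 2 mm. A picture is of the moment at which its call begins. camera_info takes no time and is no camera call.
- robot.finish_job(): hands the job in; it is judged then, once.
The state is a dict: "clock": time; "qpos": joint angles; "joint_velocities": joint speeds; "tau": joint torques, N m; "tcp_pos": TCP position; "eef_rot": TCP orientation; "contact_force": force on the tool from outside, world axes, zero at the start; "ft_torque": the same for the moment, N m; "gripper_width": finger opening in m; "grip_force": force on a finger pad.
Only numpy, scipy, OpenCV 4.12 (cv2) and the standard library are available. Lean on these libraries where they do the work, as an engineer would, in place of code of your own. Each camera call takes 0.05 s, during which the arm holds its last target. There are 200 camera calls.

## Working session

There is one attempt and no reset: what is moved stays moved. The work goes in short steps, Python scripts to look and compute and a tool call to move; the robot and the scene stay as the last step left them, time stands still between calls to the robot, and variables do not carry over. Pictures are saved under pics/ and viewed, at most 10 in all, crops included, and the job is handed in when it is done.

Besides the shell and the picture viewer there is one more tool, called after "Emit:" as name(argument=value, ...) on one line, values as JSON. apply_moves: Moves the arm, as the interface text tells. Its arguments: {"type":"object","properties":{"increments":{"type":"array"}},"required":["increments"]}

```bash
mkdir -p pics
cat > h.py <<'E'
import numpy as np, cv2
from workcell import robot, imaging
def snap(n):
    p,d=imaging.snapshot(n); return p,d,imaging.camera_info(n)
def cloud(d,c):
    K=c["camera_matrix"];T=np.array(c["world_from_camera"])
    v,u=np.mgrid[:d.shape[0],:d.shape[1]]
    K=np.array(K)
    P=np.stack([(u-K[0,2])/K[0,0]*d,-(v-K[1,2])/K[1,1]*d,-d],-1)
    W=P@T[:3,:3].T+T[:3,3]; W[d==0]=np.nan
    return W
E
python3 - <<'E'
from h import *
np.set_printoptions(precision=4,suppress=True)
for n in("top","side"):
    p,d,c=snap(n); cv2.imwrite(f"pics/{n}0.png",p[:,:,::-1]); np.savez(f"{n}0.npz",p=p,d=d)
    print({k:np.array(v) for k,v in c.items()})
o=robot.observe();print(o)
E
```

```text
{'camera_matrix': array([[495.1661,   0.    , 251.448 ],
       [  0.    , 495.1661, 201.1868],
       [  0.    ,   0.    ,   1.    ]]), 'world_from_camera': array([[-0.0109,  0.9893, -0.1452,  0.4422],
       [-0.9999, -0.0103,  0.0049, -0.1145],
       [ 0.0034,  0.1452,  0.9894,  1.0999],
       [ 0.    ,  0.    ,  0.    ,  1.    ]])}
{'camera_matrix': array([[358.9584,   0.    , 251.6572],
       [  0.    , 358.9584, 192.9834],
       [  0.    ,   0.    ,   1.    ]]), 'world_from_camera': array([[-0.9687,  0.159 , -0.1909,  0.4383],
       [-0.2479, -0.6666,  0.703 ,  0.5305],
       [-0.0155,  0.7283,  0.6851,  0.752 ],
       [ 0.    ,  0.    ,  0.    ,  1.    ]])}
{'clock': 0.1, 'qpos': array([ 1.0889,  0.3595,  1.5113,  0.    ,  1.2725, -0.1151]), 'joint_velocities': array([ 0.0006, -0.0032, -0.0035,  0.0013,  0.0002, -0.0007]), 'tau': array([  0.0007, -51.6357, -27.1406,   0.0677,   0.0275,   0.    ]), 'tcp_pos': array([0.2149, 0.5595, 0.2219]), 'eef_rot': array([ 0.1824,  0.9832, -0.0008, -0.0003]), 'contact_force': array([ 0.1566,  0.066 , -0.0075]), 'ft_torque': array([-0.0445,  0.0118, -0.0003]), 'grip_force': 0.0, 'gripper_width': 0.08790412098899848}
```

View pics/top0.png

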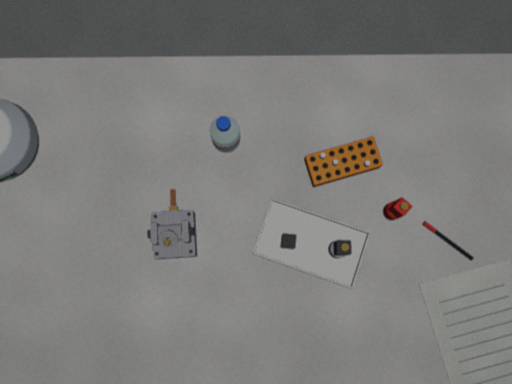

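View pics/side0.png

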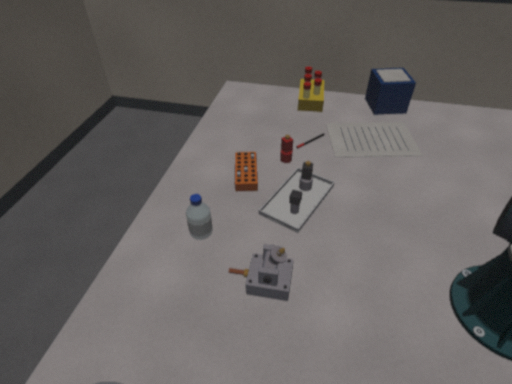

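Candidates: the tray object at top (342,248) / side (307,175) has a brass stub and a wide skirt, so it is the coupler. The tray object at top (288,241) / side (295,202) has a plain dark head, so it is the plug. The object at top (398,208) / side (287,148) is the red decoy. The gas block is at top (173,233) / side (270,272). I'll check this with one close crop.

Run:
```python
from h import *
a=np.load("top0.npz");b=np.load("side0.npz")
def z(p,x,y,w,h): return cv2.resize(p[y:y+h,x:x+w,::-1],(400,300),interpolation=cv2.INTER_CUBIC)
g=lambda im:np.clip(im.astype(float)*1.5,0,255).astype(np.uint8)
im=np.vstack([np.hstack([z(a['p'],250,195,120,90),z(a['p'],130,185,80,60)]),np.hstack([z(b['p'],250,150,96,72),z(b['p'],225,235,80,60)])])
cv2.imwrite("pics/crop.png",g(im))
np.set_printoptions(precision=4,suppress=True)
import sys
for n,r in(("top",(250,195,120,90)),("top",(140,180,65,85)),("side",(225,235,80,65))):
    d=np.load(n+"0.npz")['d']; W=cloud(d,imaging.camera_info(n)); x,y,w,h=r
    np.set_printoptions(linewidth=250)
    print(n,r); print((W[y:y+h:4,x:x+w:4,2]*1000).round(0))
```

```text
top (250, 195, 120, 90)
[[  3.   2.   2.  -1.  -0.   0.  -1.   2.   1.   3.  -0.  -1.   1.   2.   2.  -0.   3.   2.  nan   4.  -0.   3.   2.  -0.   2.   2.   3.   0.  -3.   3.]
 [  1.   2.  -2.   1.  -0.  -1.  19.   2.   1.   4.   1.  -0.   3.  -1.   2.   1.   0.   0.   1.  -3.   0.   2.  -2.  -1.   4.  -3.   1.   0.   3.  -0.]
 [ -2.  -0.  -2.  -0.  -1.  20.   7.   3.  22.  20.   4.   2.  -1.   1.  -3.  -2.   3.   1.  -1.   4.   4.   2.   3.   1.  -5.   2.   4.  -0.   4.   3.]
 [ -1.   3.   0.   5.   2.   1.   7.   7.   5.   4.   5.  22.  18.   3.   2.  -2.  -2.   3.   2.  -1.   2.   3.   2.  -0.   3.   2.   3.   5.   5.   2.]
 [ -0.  -1.   2.   3.   1.   1.   4.   5.   2.   4.   9.   4.   6.   4.  20.   3.   2.   4.   3.   3.   2.   2.   2.  -2.  -1.   1.   1.   4.   1.  -4.]
 [  2.  -1.  -0.  -1.  16.   6.   3.   6.   6.   5.   8.   5.   4.   3.   3.   4.  10.  17.   2.  -1.   4.   4.   5.   1.  -2.   2.   7.   4.   4.   2.]
 [  4.   0.   4.  -2.   2.   4.   5.   8.   6.   5.   5.   7.   5.   7.   3.   7.   3.   6.   7.   8.  23.   5.   1.   2.  -1.  -1.  -0.   5.  -0.  -2.]
 [  1
[... 5479 characters left out ...]
   1.  nan  47.  44.  46.  78.  83.  86.  88.  85.  50.  45.  46.   1.   2.   1.]
 [ -1.   2.   1.   0.   3.   4.  50.  46.  45.  66.  79.  81.  71.  71.  46.  46.  46.   4.   3.   3.]
 [  1.  -0.   1.  -1.   1.  42.  45.  45.  48.  49.  50.  53.  56.  47.  45.  46.  46.   2.   1.   2.]
 [  1.   1.   3.   3.   1.   1.  33.  36.  nan  42.  44.  46.  47.  45.  47.  49.  44.   2.   5.  -1.]
 [  2.   1.   2.   1.   2.   3.  17.  20.  22.  23.  30.  29.  32.  36.  40.  43.   1.   3.   1.   3.]
 [  2.   2.   1.   0.   1.  -1.   1.   2.   6.   7.  11.  14.  16.  21.  22.  25.   2.   5.   2.  -0.]
 [  2.   0.   0.   2.   2.   2.   2.   3.   2.   1.   4.   3.   2.   2.   7.   8.   2.   0.   1.   0.]]
```

View pics/crop.png

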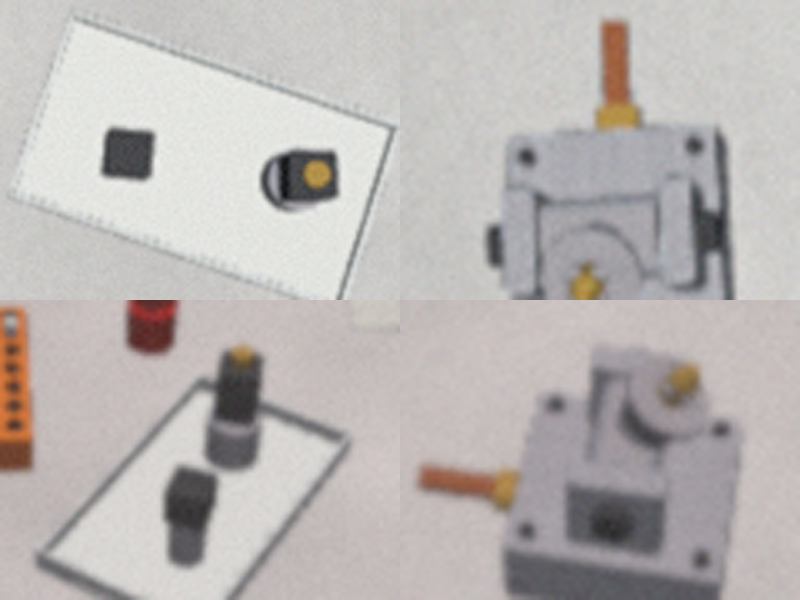

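The crop confirms it: the coupler is the object with the skirt and brass stub at top (342,248), and the plug is at (288,241). The nipple leans towards the base (world -x), with its brass tip at top (167,242) / side (278,252).

```bash
cat > m.py <<'E'
from h import *
np.set_printoptions(precision=4,suppress=True)
def rect(P):
    r=cv2.minAreaRect((P[:,:2]*1000).astype(np.float32)); return np.round(r[0],1),np.round(r[1],1),round(r[2],1)
def box(W,p,x,y,w,h): return W[y:y+h,x:x+w].reshape(-1,3),p[y:y+h,x:x+w].reshape(-1,3)
C={n:imaging.camera_info(n) for n in("top","side")}
E
python3 - <<'E'
from m import *
for n,bc,bp,bb in(("top",(325,232,35,32),(278,230,25,25),(140,200,62,65)),("side",(293,158,25,35),(285,188,20,30),(240,240,60,65))):
    f=np.load(n+"0.npz");p=f['p'].astype(int);W=cloud(f['d'],C[n])
    P,c=box(W,p,*bc); m=(P[:,2]>.083)&(P[:,2]<.096)
    print(n,"grip top",m.sum(),np.nanmedian(P[m],0),(P[m].max(0)+P[m].min(0))/2,rect(P[m]))
    br=(c[:,0]-c[:,2]>45)&(P[:,2]>.09); print(" stub",br.sum(),P[br].mean(0))
    P2,c2=box(W,p,*bp); m=(P2[:,2]>.066)&(P2[:,2]<.083); print(" plug",P2[m].mean(0),rect(P2[m]))
    Q,c=box(W,p,*bb); m=(Q[:,2]>.038)&(Q[:,2]<.052); print(" block",rect(Q[m]),np.nanmean(Q[m],0))
    t=(c[:,0]-c[:,2]>40)&(Q[:,2]>.105); print(" brass",t.sum(),Q[t].mean(0),Q[t][Q[t][:,2].argmax()])
    k=(Q[:,2]>.102)&~((c[:,0]-c[:,2]>22))
    D=Q[k]; 
    for _ in range(6):
        o=D.mean(0); nv=np.linalg.svd(D-o,full_matrices=False)[2][2]; nv*=np.sign(nv[2]); e=(D-o)@nv
        D=D[np.abs(e)<max(2*e.std(),.003)] if _<5 else D
    print(" disc",len(D),o,nv,"tilt",np.arccos(nv[2]),"az",np.degrees(np.arctan2(nv[1],nv[0])),e.std())
E
```

```text
top grip top 172 [ 0.494  -0.3031  0.0905] [ 0.4942 -0.3063  0.0895] (array([ 494.2, -306.3]), array([30.5, 28.9]), 89.8)
 stub 45 [ 0.4939 -0.3063  0.1008]
 plug [ 0.5087 -0.1951  0.0745] (array([ 509.2, -195.2]), array([30.1, 29.8]), 83.5)
 block (array([528.6,  48.4]), array([100.2,  90. ]), 3.4) [0.528  0.0452 0.0456]
 brass 23 [0.5048 0.0465 0.1334] [0.4992 0.0452 0.1377]
 disc 225 [0.5113 0.0476 0.1162] [-0.4323 -0.0178  0.9015] tilt 0.447494611693673 az -177.6384895016428 0.0013431624478401274
side grip top 71 [ 0.494  -0.2957  0.0912] [ 0.4943 -0.3002  0.0895] (array([ 494.4, -300.1]), array([29.7, 29.5]), 0.8)
 stub 6 [ 0.4927 -0.2992  0.1018]
 plug [ 0.5096 -0.1883  0.074 ] (array([ 509.7, -191.2]), array([32.2, 29.2]), 80.4)
 block (array([529. ,  53.5]), array([99.9, 91.4]), 3.1) [0.5267 0.0614 0.0459]
 brass 12 [0.5041 0.0537 0.1337] [0.5031 0.0535 0.1364]
 disc 157 [0.5125 0.055  0.117 ] [-0.424  -0.0138  0.9056] tilt 0.4381136221035294 az -178.13565889128265 0.0012219928824866943
```

Emit:
apply_moves(increments=[[8.78,3.4,-2.4,0,0,0,0.092],[8.78,3.4,-2.4,0,0,0,0.092],[8.78,3.4,-2.4,0,0,0,0.092],[8.78,3.4,-2.4,0,0,0,0.091],[8.78,3.4,-2.4,0,0,0,0],[8.78,3.4,-2.4,0,0,0,0],[8.78,3.4,-2.4,0,0,0,0],[8.78,3.4,-2.4,0,0,0,0],[8.78,0,-4.1,0,0,0,0],[8.78,0,-4.1,0,0,0,0],[8.78,0,-4.1,0,0,0,0],[8.78,0,-4.1,0,0,0,0],[8.78,0,-4.1,0,0,0,0],[8.78,0,-4.1,0,0,0,0],[8.78,0,-4.1,0,0,0,0],[8.78,0,-4.1,0,0,0,0],[8.78,0,-4.1,0,0,0,0],[8.78,0,-4.1,0,0,0,0],[8.78,0,-4.1,0,0,0,0],[8.78,0,-4.1,0,0,0,0]])

```text
clock: 1.77
tcp_pos: [0.4865, -0.1258, 0.2225]
eef_rot: [-0.0, 1.0, 0.0, -0.0]
contact_force: [1.2, 0.2, -0.8]
gripper_width: 0.0878
grip_force: 0.0
```

Emit:
apply_moves(increments=[[8.78,0.35,-3.6,0,0,0,0],[8.78,0.4,-3.6,0,0,0,0],[8.78,0,-3.5,0,0,0,0],[8.78,0,-3.5,0,0,0,0],[8.78,0,-3.5,0,0,0,0],[8.78,0,0,-3,0,0,0],[8.78,0,0,-3,0,0,0],[8.78,0,0,-3,0,0,0],[8.78,0,0,-3,0,0,0],[8.78,0,0,-2.5,0,0,0],[8.78,0,0,-1.5,0,0,0],[8.78,0,0,-1.1,0,0,0],[8.78,0,0,0,0,0,0]])

```text
clock: 2.85
tcp_pos: [0.4931, -0.2998, 0.0492]
eef_rot: [-0.0, 1.0, 0.001, -0.002]
contact_force: [0.7, -0.5, -0.1]
gripper_width: 0.0879
grip_force: 0.0
```

Run:
```python
from h import *
p,d,c=snap("side"); cv2.imwrite("pics/s1.png",cv2.resize(p[130:250,230:390,::-1],(800,600))); print(robot.observe()["tcp_pos"],robot.observe()["contact_force"])
```

```text
[ 0.49399441 -0.30042304  0.05064796] [0.53313534 0.7297827  0.1326391 ]
```

View pics/s1.png

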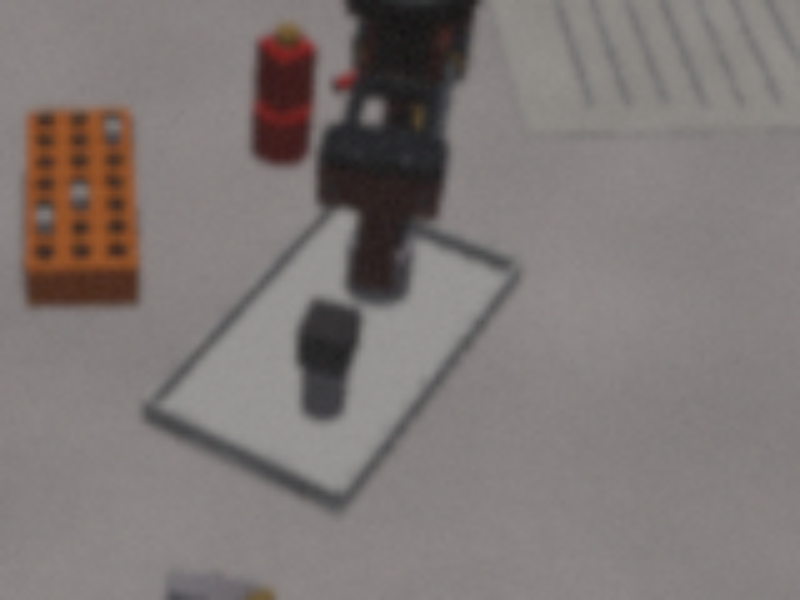

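The fingers straddle the coupler, with the skirt visible below the finger at (378,280) and the plug untouched at (325,360). I'll close and lift a little.

Emit:
apply_moves(increments=[[2.5,0,0,0,0,0,0],[2.5,0,0,0,0,0,0],[2.5,0,0,0,0,0,0],[2.5,0,0,0,0,0,0],[2.5,0,0,0,0,0,0],[2.5,0,0,0,0,0,0],[2.5,0,0,0,0,0,0],[2.5,0,0,0,0,0,0],[2.5,0,0,0,0,0,0],[2.5,0,0,0,0,0,0]])

```text
clock: 3.73
tcp_pos: [0.4949, -0.3013, 0.0518]
eef_rot: [-0.0, 1.0, -0.0, 0.0]
contact_force: [0.6, -1.0, 0.9]
gripper_width: 0.03
grip_force: 30.0
```

Emit:
apply_moves(increments=[[2.5,0,0,1.5,0,0,0],[2.5,0,0,3,0,0,0],[2.5,0,0,4,0,0,0],[2.5,0,0,4,0,0,0],[2.5,0,0,4,0,0,0],[2.5,0,0,3.5,0,0,0],[2.5,0,2,1,0,0,0],[2.5,-0.3,4,0,0,0,0],[2.5,-0.3,4,0,0,0,0],[2.5,-0.3,4,0,0.0058,-0.1105,0],[2.5,-0.3,4,0,0.0058,-0.1105,0],[2.5,-0.3,4,0,0.0058,-0.1105,0],[2.5,-0.3,4,0,0.0058,-0.1105,0],[2.5,-0.4,4,0,0,0,0],[2.5,0,3.5,0,0,0,0],[2.5,0,1.5,-1,0,0,0],[2.5,0,0,-2,0,0,0],[2.5,0,0,-1.5,0,0,0],[2.5,0,0,0,0,0,0],[2.5,0,0,0,0,0,0]])

```text
clock: 5.4
tcp_pos: [0.4712, 0.0494, 0.2154]
eef_rot: [-0.0, 0.976, 0.012, 0.217]
contact_force: [-0.7, -0.3, -1.0]
gripper_width: 0.0297
grip_force: 30.0
```

Run:
```python
from h import *
ims=[]
for n,(x,y) in(("top",(115,190)),("side",(215,200))):
    p,d,c=snap(n); np.savez(n+"1.npz",p=p,d=d); ims.append(cv2.resize(p[y:y+100,x:x+100,::-1],(400,400),interpolation=cv2.INTER_CUBIC))
cv2.imwrite("pics/pre.png",np.clip(np.hstack(ims)*1.5,0,255).astype(np.uint8)); o=robot.observe();print(o["tcp_pos"],o["eef_rot"],o["contact_force"],o["qpos"])
```

```text
[0.47304308 0.04879466 0.21722074] [1.93483994e-04 9.75566533e-01 1.13902465e-02 2.19408671e-01] [ 1.03532218  0.41159478 -1.49964003] [-0.09284691 -0.02122602  2.12109732  0.10867533  0.60551    -1.7389299 ]
```

View pics/pre.png

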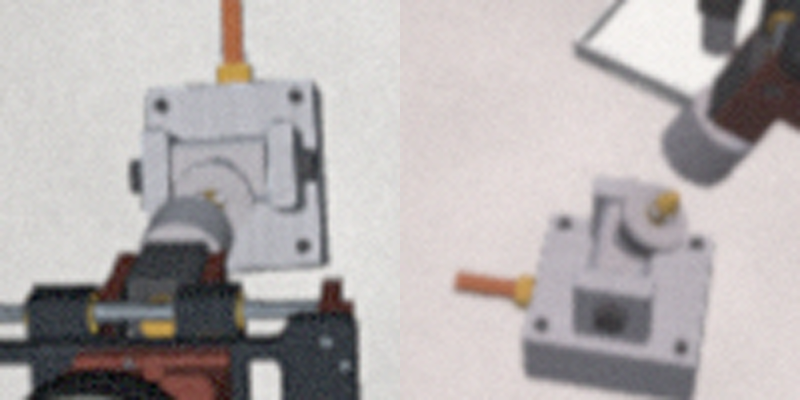

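The coupler is held tilted above the nipple, skirt at left (190,225) and right (700,150). The post tip is at left (210,195) and right (663,207). Next I measure the skirt axis against the nipple axis in each view.

```bash
cat > fit.py <<'E'
from m import *
from scipy.optimize import least_squares
from scipy.spatial.transform import Rotation as R
n=np.array([-.428,-.022,.903]);n/=np.linalg.norm(n)
ex=np.cross([0,1,0],n);ex/=np.linalg.norm(ex);ey=np.cross(n,ex)
F=np.stack([ex,ey,n])
piv=np.array([.5305,.050,.0755])
def disc(W):   # nipple frame coords about nominal pivot
    Q=(W.reshape(-1,3)-piv)@F.T
    D=Q[(np.abs(Q[:,2]-.044)<.004)&(np.hypot(Q[:,0],Q[:,1])<.028)]
    c,r=cv2.minEnclosingCircle((D[:,:2]*1000).astype(np.float32))
    h=cv2.convexHull((D[:,:2]*1000).astype(np.float32))[:,0]
    f=least_squares(lambda q:np.hypot(*(h-q).T)-20,c,loss="soft_l1")
    S=Q[(Q[:,2]>.050)&(Q[:,2]<.070)&(np.hypot(Q[:,0],Q[:,1])<.018)]*1000
    return np.round(c,1),round(r,1),f.x.round(1),"z",(np.median(D[:,2])*1000).round(1),"post",len(S),S.mean(0).round(1),S[:,2].max().round(1)
def skirt(W,o):
    Rm=R.from_quat(o["eef_rot"]).as_matrix(); t=o["tcp_pos"]
    Q=(W.reshape(-1,3)-t)@Rm   # tool frame, rim at z~+.047
    m=(Q[:,2]>.010)&(Q[:,2]<.044)&(np.hypot(Q[:,0],Q[:,1])<.032)
    S=Q[m]*1000
    f=least_squares(lambda q:np.hypot(S[:,0]-q[0]-q[2]*(S[:,2]-47),S[:,1]-q[1]-q[3]*(S[:,2]-47))-20,[0,0,0,0],loss="soft_l1")
    g=least_squares(lambda q:np.hypot(S[:,0]-q[0],S[:,1]-q[1])-20,[0,0],loss="soft_l1")
    c=t+Rm@np.array([g.x[0],g.x[1],47])/1000
    return len(S),f.x.round(3),g.x.round(1),np.abs(g.fun).mean().round(2),"rim world",c,"in nipple",((c-piv)@F.T*1000).round(1),"axis",(-Rm[:,2]@F.T).round(4)
E
python3 - <<'E'
from fit import *
o=robot.observe()
for k in("top","side"):
    print(k,disc(cloud(np.load(k+"0.npz")["d"],C[k]))); print("  ",skirt(cloud(np.load(k+"1.npz")["d"],C[k]),o))
E
```

```text
top (array([-1.5, -1.7]), 20.5, array([-1.2, -1.3]), 'z', np.float64(44.9), 'post', 55, array([ 1.1, -2.2, 59.7]), np.float64(69.7))
   (172, array([ 3.235, -1.696, -0.022, -0.007]), array([ 3.7, -1.6]), np.float64(0.55), 'rim world', array([0.4898, 0.0483, 0.1731]), 'in nipple', array([  5.1,   0.6, 105.7]), 'axis', array([ 0.0001, -0.0001,  1.    ]))
side (array([-0.8,  2.2]), 20.7, array([-0.6,  2.2]), 'z', np.float64(45.1), 'post', 50, array([ 0.4,  5. , 59.5]), np.float64(68.6))
   (249, array([ 0.996,  0.805, -0.003,  0.013]), array([1.1, 0.5]), np.float64(0.55), 'rim world', array([0.4922, 0.0504, 0.1743]), 'in nipple', array([  7.7,   2.7, 105.7]), 'axis', array([ 0.0001, -0.0001,  1.    ]))
```

Emit:
apply_moves(increments=[[2.5,-0.33,-0.06,-0.15,0,0,0],[2.5,-0.33,-0.06,-0.16,0,0,0],[2.5,0.5,0.03,-1.05,0,0,0],[2.5,0.5,0.03,-1.05,0,0,0],[2.5,0.5,0.02,-1.06,0,0,0],[2.5,0,0,0,0,0,0],[2.5,0,0,0,0,0,0],[2.5,0,0,0,0,0,0]])

```text
clock: 6.17
tcp_pos: [0.481, 0.0485, 0.1824]
eef_rot: [0.0, 0.976, 0.011, 0.219]
contact_force: [0.3, -0.4, -1.9]
gripper_width: 0.0301
grip_force: 30.0
```

Run:
```python
from fit import *
ims=[]
o=robot.observe();print(o["tcp_pos"],o["contact_force"])
for n,(x,y) in(("top",(125,200)),("side",(225,200))):
    p,d,c=snap(n); np.savez(n+"2.npz",p=p,d=d); ims.append(cv2.resize(p[y:y+80,x:x+80,::-1],(400,400),interpolation=cv2.INTER_CUBIC))
    print(n,skirt(cloud(d,c),o))
    print(disc(cloud(d,c)))
cv2.imwrite("pics/pre2.png",np.clip(np.hstack(ims)*1.5,0,255).astype(np.uint8))
```

```text
[0.481  0.0485 0.1824] [ 0.335  -0.4448 -1.9422]
top (153, array([ 0.546, -2.591, -0.018, -0.008]), array([ 0.9, -2.5]), np.float64(0.54), 'rim world', array([0.5003, 0.0471, 0.1395]), 'in nipple', array([ 0.1, -1.3, 70.8]), 'axis', array([ 0.0003, -0.0002,  1.    ]))fit.py:15: RuntimeWarning: Mean of empty slice.
  return np.round(c,1),round(r,1),f.x.round(1),"z",(np.median(D[:,2])*1000).round(1),"post",len(S),S.mean(0).round(1),S[:,2].max().round(1)
  ret = um.true_divide(
Traceback (most recent call last):
  File "fit.py", line 15, in disc
    return np.round(c,1),round(r,1),f.x.round(1),"z",(np.median(D[:,2])*1000).round(1),"post",len(S),S.mean(0).round(1),S[:,2].max().round(1)
                                                                                                                        ~~~~~~~~~~^^
ValueError: zero-size array to reduction operation maximum which has no identity
```

Run:
```python
from fit import *
o=robot.observe()
ims=[]
for n,(x,y) in(("top",(125,200)),("side",(225,200))):
    p,d,c=snap(n); ims.append(cv2.resize(p[y:y+80,x:x+80,::-1],(400,400),interpolation=cv2.INTER_CUBIC))
    if n=="side": print(n,skirt(cloud(d,c),o))
cv2.imwrite("pics/pre2.png",np.clip(np.hstack(ims)*1.5,0,255).astype(np.uint8))
```

```text
side (225, array([-0.367,  0.503, -0.009,  0.01 ]), array([-0.2,  0.3]), np.float64(0.57), 'rim world', array([0.5014, 0.0498, 0.1402]), 'in nipple', array([ 1.5,  1.4, 70.9]), 'axis', array([-0.0003, -0.0002,  1.    ]))
```

View pics/pre2.png

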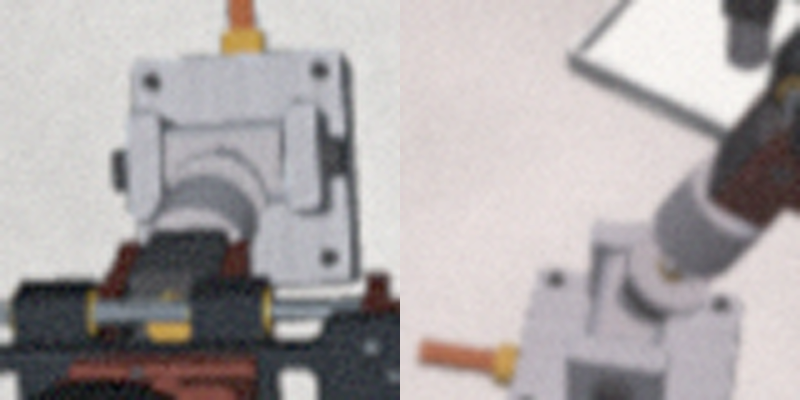

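The coupler sits squarely above the post: skirt at left (205,215), and the collar shows symmetrically around it. The remaining error is about 1.6 mm along the lean. I'll correct it and start the post into the funnel.

Emit:
apply_moves(increments=[[2.5,-0.145,0.03,-0.07,0,0,0],[2.5,0,0,0,0,0,0],[2.5,0.128,0.007,-0.271,0,0,0],[2.5,0.128,0.007,-0.271,0,0,0],[2.5,0.128,0.007,-0.271,0,0,0],[2.5,0.128,0.007,-0.271,0,0,0],[2.5,0,0,0,0,0,0],[2.5,0,0,0,0,0,0]])

```text
clock: 6.98
tcp_pos: [0.4846, 0.0492, 0.1699]
eef_rot: [-0.0, 0.976, 0.011, 0.219]
contact_force: [0.5, 0.7, -1.9]
gripper_width: 0.0299
grip_force: 30.0
```

Emit:
apply_moves(increments=[[2.5,0.086,0.004,-0.181,0,0,0],[2.5,0.086,0.004,-0.181,0,0,0],[2.5,0.086,0.004,-0.181,0,0,0],[2.5,0.086,0.004,-0.181,0,0,0],[2.5,0,0,0,0,0,0],[2.5,0,0,0,0,0,0]])

```text
clock: 7.48
tcp_pos: [0.4881, 0.0494, 0.1629]
eef_rot: [-0.0, 0.976, 0.011, 0.219]
contact_force: [-0.2, 0.6, -2.1]
gripper_width: 0.0299
grip_force: 30.0
```

Emit:
apply_moves(increments=[[2.5,0.086,0.004,-0.181,0,0,0],[2.5,0.064,0.003,-0.135,0,0,0],[2.5,0.064,0.003,-0.135,0,0,0],[2.5,0,0,0,0,0,0],[2.5,0,0,0,0,0,0]])

```text
clock: 7.9
tcp_pos: [0.4905, 0.0494, 0.1585]
eef_rot: [-0.0, 0.976, 0.011, 0.219]
contact_force: [0.7, -1.4, -4.1]
gripper_width: 0.03
grip_force: 30.0
```

Emit:
apply_moves(increments=[[2.5,0.064,0.003,-0.135,0,0,0],[2.5,0.064,0.003,-0.135,0,0,0],[2.5,0,0,0,0,0,0],[2.5,0,0,0,0,0,0]])

```text
clock: 8.23
tcp_pos: [0.4917, 0.0495, 0.1559]
eef_rot: [-0.0, 0.976, 0.011, 0.219]
contact_force: [-0.6, -1.1, -0.9]
gripper_width: 0.0297
grip_force: 30.0
```

Emit:
apply_moves(increments=[[2.5,0.064,0.003,-0.135,0,0,0],[2.5,0.064,0.003,-0.135,0,0,0],[2.5,0,0,0,0,0,0],[2.5,0,0,0,0,0,0]])

```text
clock: 8.57
tcp_pos: [0.4929, 0.0496, 0.1533]
eef_rot: [-0.0, 0.976, 0.011, 0.219]
contact_force: [-3.2, -0.7, 4.2]
gripper_width: 0.0298
grip_force: 30.0
```

Emit:
apply_moves(increments=[[2.5,0.064,0.003,-0.135,0,0,0],[2.5,0.064,0.003,-0.135,0,0,0],[2.5,0,0,0,0,0,0],[2.5,0,0,0,0,0,0]])

```text
clock: 8.9
tcp_pos: [0.4942, 0.0497, 0.1505]
eef_rot: [-0.0, 0.976, 0.011, 0.219]
contact_force: [-3.9, -1.9, 5.0]
gripper_width: 0.0299
grip_force: 30.0
```

Emit:
apply_moves(increments=[[2.5,0.064,0.003,-0.135,0,0,0],[2.5,0.064,0.003,-0.135,0,0,0],[2.5,0,0,0,0,0,0],[2.5,0,0,0,0,0,0]])

```text
clock: 9.23
tcp_pos: [0.4955, 0.0497, 0.1479]
eef_rot: [-0.0, 0.976, 0.011, 0.219]
contact_force: [-5.1, -1.5, 7.5]
gripper_width: 0.0299
grip_force: 30.0
```

Emit:
apply_moves(increments=[[2.5,0.064,0.003,-0.135,0,0,0],[2.5,0,0,0,0,0,0],[2.5,0,0,0,0,0,0]])

```text
clock: 9.48
tcp_pos: [0.4962, 0.0498, 0.1473]
eef_rot: [-0.0, 0.975, 0.011, 0.22]
contact_force: [-10.9, -3.1, 16.8]
gripper_width: 0.03
grip_force: 30.0
```

Emit:
apply_moves(increments=[[2.5,0.043,0.002,-0.09,0,0,0],[2.5,0,0,0,0,0,0],[2.5,0,0,0,0,0,0]])

```text
clock: 9.73
tcp_pos: [0.4968, 0.0498, 0.147]
eef_rot: [-0.0, 0.975, 0.011, 0.22]
contact_force: [-16.2, -2.9, 27.0]
gripper_width: 0.0297
grip_force: 30.0
```

The force rose steeply to about 33 N along the axis with the rim at z≈32 mm, as expected at the stop. I'll hold and check.

Emit:
apply_moves(increments=[[2.5,0,0,0,0,0,0],[2.5,0,0,0,0,0,0],[2.5,0,0,0,0,0,0],[2.5,0,0,0,0,0,0],[2.5,0,0,0,0,0,0],[2.5,0,0,0,0,0,0]])

```text
clock: 10.23
tcp_pos: [0.4967, 0.0498, 0.147]
eef_rot: [-0.0, 0.975, 0.011, 0.22]
contact_force: [-15.3, -3.0, 27.0]
gripper_width: 0.03
grip_force: 30.0
```

Run:
```python
from fit import *
o=robot.observe(); print(o["contact_force"],o["tcp_pos"],((o["tcp_pos"]-piv)@F.T*1000).round(1))
ims=[]
for n,(x,y) in(("top",(125,200)),("side",(235,210))):
    p,d,c=snap(n); W=cloud(d,c); print(n,skirt(W,o)); ims.append(cv2.resize(p[y:y+80,x:x+80,::-1],(400,400),interpolation=cv2.INTER_CUBIC))
    Q=(W.reshape(-1,3)-piv)@F.T*1000
    for r0,r1 in((0,22),):
        m=(np.hypot(Q[:,0],Q[:,1])<22)&(Q[:,2]>15)&(Q[:,2]<110); print(np.histogram(Q[m,2],np.arange(15,111,5))[0])
cv2.imwrite("pics/end.png",np.clip(np.hstack(ims)*1.5,0,255).astype(np.uint8))
```

```text
[-15.2688  -2.9999  27.0227] [0.4967 0.0498 0.147 ] [ 0.1  1.5 79.1]
top (135, array([ 1.363, -2.548, -0.009, -0.011]), array([ 1.6, -2.3]), np.float64(0.47), 'rim world', array([0.5156, 0.0485, 0.1039]), 'in nipple', array([-1.4, -0.8, 32.1]), 'axis', array([-0.002 , -0.0002,  1.    ]))
[22  1  6 11 20 17 22 16 21 15 28 30 17 12 24 20 18 18 16]
side (196, array([ 1.207,  0.189,  0.023, -0.002]), array([0.7, 0.2]), np.float64(0.56), 'rim world', array([0.5163, 0.0511, 0.1043]), 'in nipple', array([-0.5,  1.8, 32.1]), 'axis', array([-0.002 , -0.0002,  1.    ]))
[30  6 10 22 18 23 24 22 21 21 36 36  8 10 10  9 13 10  9]
```

View pics/end.png

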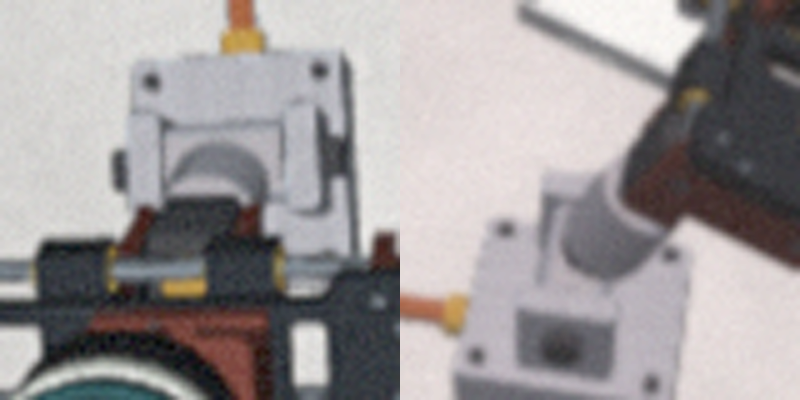

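The pictures show the skirt seated right down on the nipple head, at left (215,175) and right (610,235), with no post or gap visible. The skirt's axis matches the nipple's within about 1 mm, and the load is steady.

```bash
python3 -c "
from workcell import robot
print(robot.finish_job())"
```

```text
the job is handed in; nothing more can be done
None
```

I pushed the coupler over the tilted nipple with the rim at about z = 32 mm, the collar's stop, and handed the job in at about 10 s with the arm still holding it down at roughly 33 N; no verdict came back, and the snap itself is inferred from the rim height and the steep force rise.

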